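Click the pressure weight onto the cooker's vent pipe

TASK

The lid of the pressure cooker is locked on, a few millimetres off centre, and its vent pipe is bare: pick up the pressure weight from the worktop, feel its bore over the vent pipe in the middle of the lid, and press it straight down past its spring catch until it clicks and sits fully home, then let go. Press no harder than that takes, a firm thumb's push: 40 N between the weight and the cooker would bend the pipe. Leave the other kitchen things where they are.

Things in the scene. Friction and masses are not known exactly. Their poses are not given: they have to be found in the camera images.
- weight_center (a point): Centre (half-way up, on the axis) of the pressure weight: steel sleeve with ribbed black top, 50 mm tall, about 0.1 kg, standing upright on the worktop, bore down. Its lowest 9 mm are a flange 37 mm in diameter; above, it is a cylinder 30 mm in diameter (steel to 26 mm above the underside, then black plastic), to be gripped there. z axis up along the bore; its yaw does not matter.
- weight_mouth (a point): Mouth of the weight's bore: centre of its underside, 25 mm below its centre. The bore is 12 mm in diameter, 26 mm deep, closed above, with no bevel at the mouth. Below the catch it slides freely over the pipe.
- weight_catch (a point): The spring catch, on the bore's axis 20 mm above the underside: two sprung balls stand out of the bore wall, 7 mm apart. They meet the pipe's tip when 17.5 mm of the bore is on the pipe; pushing it between them takes about 5 to 18 N, then the force falls off, they snap behind the pipe's head and draw the weight down the last 3 mm until the bore's end meets the tip: a hard stop, home.
- vent_tip (a point): Nominal tip of the cooker's vent pipe, on the axis of the pan (z up), 159 mm above the pan's underside. Its height is right, but the lid has play in the pan's rim and when locked lies off to one side: the real pipe stands 4 to 5.5 mm from this axis, in a different direction each time, and stays there; find it by feel or by eye. Pipe: upright steel, 10 mm in diameter, with a flat tip, its edge hardly broken.
- vent_foot (a point): Nominal foot of the vent pipe, on the pan's axis 28 mm below the tip; the pipe rises from a boss 22 mm wide on the lid. Weight heights, as its centre above the pipe's tip: home, -1 mm (underside 2 mm above the boss); held up by the catch before it is passed, +7.5 mm; standing on the tip without being on the pipe, +25 mm. A lift of about 6 N or more can pull a seated weight off again.
- cooker: The pressure cooker, steel, firm on one of two burners of a gas hob; origin at the centre of the pan's underside, 50 mm above the worktop. Pan 210 mm, lid 224 mm in diameter; the lid's boss is 131 mm above the origin. A long black handle points along -x (to 262 mm from the axis), a short one along +x. A safety valve 16 mm wide stands on the lid at x 45, y 35 mm, up to 4 mm above the boss.
- oven: Bystander: open red enamelled cast-iron pot, 236 mm in diameter and 113 mm high, on the hob's other burner; two loop handles along its x axis reach 154 mm from its axis. Origin at the centre of its underside.
- pepper_mill: Bystander: dark wooden pepper mill, 52 mm in diameter, 123 mm high, on the worktop; origin at the centre of its underside.
- jar: Bystander: amber jar with a lid, 64 mm in diameter, 85 mm high, on the worktop; origin at the centre of its underside.
- spoon: Bystander: light wooden spoon, 240 mm long, lying on the worktop along its x axis.
There are look-alikes about, which are no part of the job. There is more than one size of the part that bears weight_center; the job needs the smallest.

How it is judged:
By the outcome, as a careful person would: the job done as asked, in the order asked, and still so for the second after the job is handed in, with the robot touching nothing.
It also fails if it takes over 67 s, if anything falls off the work surface, if the arm or the gripper's body presses on something with over 40 N, if the wrist force passes 120 N, or if a joint passes its speed limit or range.

ROBOT

A 6-joint arm with a two-finger parallel gripper is mounted at the origin on the work surface. World frame = base frame: x ahead of the robot, y to its left, z up, the work surface at z = 0. Lengths are in mm, angles in rad, forces in N, time in s.
With the tool pointing down it reaches from about 275 to 750 mm from the base axis. Payload 10.2 kg.
Tool frame: the origin (TCP) lies midway between the tips of the shut fingers; the grasp point (between the pads) lies 19 mm behind it; x points along the fingers, y is the direction in which the jaws open and shut, and the axes are right-handed (so a half turn about x gives the same grasp; the last joint's range is limited). The gripper opens to 85 mm and grips with 20 to 120 N. Pads are 22 mm wide; open, the fingers measure 114 mm over their backs; the gripper's body (76 mm by 85 mm) begins 54 mm behind the grasp point. The pads swing forward as they close: fully open they stand 13 mm farther back than shut.
Start: joints at [-1.357, 0.313, 1.498, -0, 1.331, -0.223], TCP at [222.086, -475.719, 198.794] pointing down, gripper open.
Joint ranges: [-2.94, 2.94], [-0.97, 2.17], [0.19, 2.56], [-1.23, 4.37], [0.02, 3.11], [-2.88, 2.88]. Speed limits (rad/s): [2.39, 2.39, 3.01, 3.14, 3.14, 3.14].

INTERFACE

Orientations are given as a unit quaternion [w, x, y, z].
In Python, from rig import sense, capture, get_calibration, finish_job gives the robot as it stands.
- The arm moves only by the tool jog_arm, never from a script. Its argument "increments" is a list of rows, each an object of numbers: "rx", "ry", "rz": the turn, a rotation vector about the tool's x, y, z in rad; "x", "y", "z": the shift along the tool's x, y, z in mm; "hand": the finger opening in mm, from 0 to 85.4. A call has 1 to 5 rows; each row shifts and turns the commanded pose from where the row before left it, along the tool's axes as they then stand; what a row does not reach is not made up. A row lasts 1/8 s, in which the tool goes at most 62.5 mm and 10.7 degrees, less where a joint would pass 70% of its speed; a pose out of reach is approached as far as the arm can. A call with a gripper value outside its range is refused whole. The fingers move at their own pace and stop on an object; "force" is the grip in N (left out, the last holds). Time passes only in rows, so rows that do not move let the fingers close. It gives the time, the measured TCP pose, the force and the opening at its end, in the units of the state.
- sense(): the state, without advancing time (a new reading comes with each control period).
- capture(name): name is "scene" or "top"; returns the picture (384x512x3 uint8, red, green, blue); there is no depth.
- get_calibration(name): a dict with "camera_matrix" (3x3 intrinsics, pixels), "R" (3x3) and "t" (3): a world point X has camera coordinates R X + t. Camera axes: x right, y down, z forward; pixel columns grow to the right and rows downward; lengths in mm; the calibration is good to about 2 mm. A picture is of the moment at which its call begins. get_calibration takes no time and is no camera call.
- finish_job(): hands the job in, once; it reports no verdict.
The state is a dict: "time_s": time; "joints": joint angles; "dq": joint speeds; "tau": joint torques, N m; "eef_pos": TCP position; "ee_rot": TCP orientation; "force": force on the tool from outside, world axes, zero at the start; "wrist_torque": the same for the moment, N m; "grip_width": opening from 0.0 (shut) to 1.0 (fully open).
Only numpy, scipy, OpenCV 4.12 (cv2) and the standard library are available. Lean on these libraries where they do the work, as an engineer would, in place of code of your own. Each camera call takes 0.05 s, during which the arm holds its last target.

## Working session

There is one attempt and no reset: what is moved stays moved. The work goes in short steps, Python scripts to look and compute and a tool call to move; the robot and the scene stay as the last step left them, time stands still between calls to the robot, and variables do not carry over. Pictures are saved under pics/ and viewed, and the job is handed in when it is done.

Besides the shell and the picture viewer there is one more tool, called after "Call:" in YAML: its name, and indented under it one key for each argument. jog_arm: Moves the arm, as the interface text tells. Its arguments: {"type":"object","properties":{"increments":{"type":"array","items":{"type":"object","properties":{"rx":{"type":"number"},"ry":{"type":"number"},"rz":{"type":"number"},"x":{"type":"number"},"y":{"type":"number"},"z":{"type":"number"},"hand":{"type":"number"}}}},"force":{"type":"number"}},"required":["increments"]}

```bash
mkdir -p pics
python3 - <<'E'
from rig import *
import cv2, numpy as np
for n in("scene","top"):
    im=capture(n); cv2.imwrite(f"pics/{n}0.png",im[:,:,::-1]); c=get_calibration(n)
    R=np.array(c["R"]);t=np.array(c["t"]);print(n,c["camera_matrix"],R.round(4).tolist(),(-R.T@t).round(1))
print(sense())
E
```

```text
scene [[367.85871646   0.         257.64021928]
 [  0.         367.85871646 193.90143731]
 [  0.           0.           1.        ]] [[-0.2325, 0.9725, 0.0135], [0.7638, 0.1912, -0.6165], [-0.6021, -0.1331, -0.7872]] [1208.8  184.  1010.3]
top [[421.74290773   0.         255.35385797]
 [  0.         421.74290773 185.84339929]
 [  0.           0.           1.        ]] [[-0.026, -0.9993, -0.0271], [-0.9816, 0.0307, -0.1887], [0.1894, 0.0216, -0.9817]] [ 213.1   27.5 1684.8]
{'time_s': 0.1, 'joints': array([-1.35737472e+00,  3.13408748e-01,  1.49835221e+00,  1.52506778e-05,
        1.33097214e+00, -2.23385878e-01]), 'dq': array([ 8.81858368e-06, -3.97199247e-03, -1.78471082e-03, -4.33835682e-04,
       -1.45163138e-03, -3.68835552e-04]), 'tau': array([ 3.15202342e-03, -4.12901223e+01, -2.60139084e+01, -2.14094939e-04,
        3.03735134e-03,  2.25275308e-06]), 'eef_pos': array([ 222.04507419, -475.45139562,  198.28814317]), 'ee_rot': array([ 0.15280547,  0.69031656,  0.15361183, -0.69030207]), 'force': array([-0.34067677,  0.01607585,  0.04038297]), 'wrist_torque': array([-0.03382421,  0.0308423 ,  0.01317759]), 'grip_width': 1.001531723820747}
```

View pics/scene0.png

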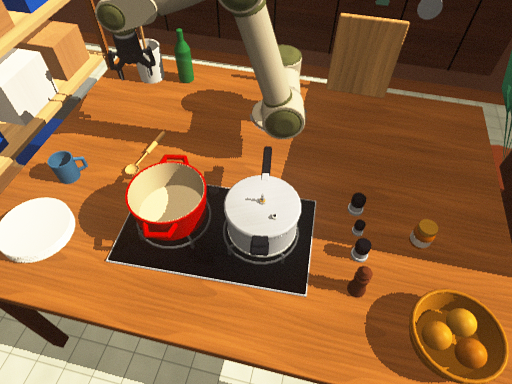

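View pics/top0.png

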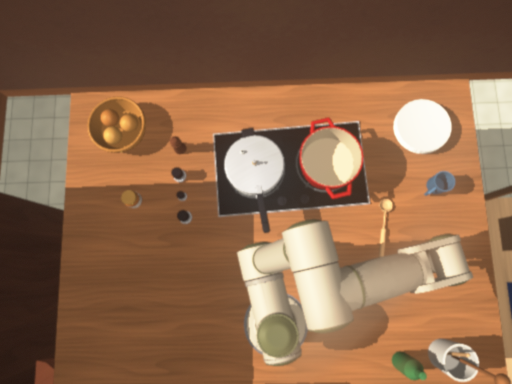

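The scene view shows three sleeves with black tops at (357,203), (358,228) and (361,250). The middle one looks smallest. The top view shows the same three at (184,216), (182,195) and (179,174). I'll zoom in on these.

```bash
cat > h.py <<'E'
from rig import *
import cv2, numpy as np
C={}
for n in("scene","top"):
    c=get_calibration(n);C[n]=(np.array(c["camera_matrix"]),np.array(c["R"]),np.array(c["t"]))
def ray(n,u,v):
    K,R,t=C[n];d=R.T@np.linalg.solve(K,[u,v,1]);return -R.T@t,d/np.linalg.norm(d)
def onz(n,u,v,z):
    o,d=ray(n,u,v);return o+d*(z-o[2])/d[2]
def tri(a,b):
    o1,d1=ray("scene",*a);o2,d2=ray("top",*b)
    s=np.linalg.lstsq(np.c_[d1,-d2],o2-o1,rcond=None)[0]
    p,q=o1+s[0]*d1,o2+s[1]*d2;return (p+q)/2,np.linalg.norm(p-q)
def proj(n,X):
    K,R,t=C[n];p=K@(R@np.array(X)+t);return p[:2]/p[2]
def crop(im,x0,y0,x1,y1,s,name):
    c=cv2.resize(im[y0:y1,x0:x1],None,fx=s,fy=s,interpolation=cv2.INTER_CUBIC);cv2.imwrite(name,c)
E
python3 - <<'E'
from h import *
s=cv2.imread("pics/scene0.png");t=cv2.imread("pics/top0.png")
a=cv2.resize(s[180:280,330:400],None,fx=6,fy=6,interpolation=cv2.INTER_CUBIC)
b=cv2.resize(t[160:230,165:200],None,fx=8,fy=8,interpolation=cv2.INTER_CUBIC)
b=cv2.copyMakeBorder(b,0,600-560,0,0,cv2.BORDER_CONSTANT)
cv2.imwrite("pics/w.png",np.hstack([a,b]))
a=cv2.resize(s[165:255,210:310],None,fx=4,fy=4,interpolation=cv2.INTER_CUBIC)
b=cv2.resize(t[120:210,210:310],None,fx=4,fy=4,interpolation=cv2.INTER_CUBIC)
cv2.imwrite("pics/c.png",np.hstack([a,b]))
E
```

```text
(no output)
```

View pics/w.png

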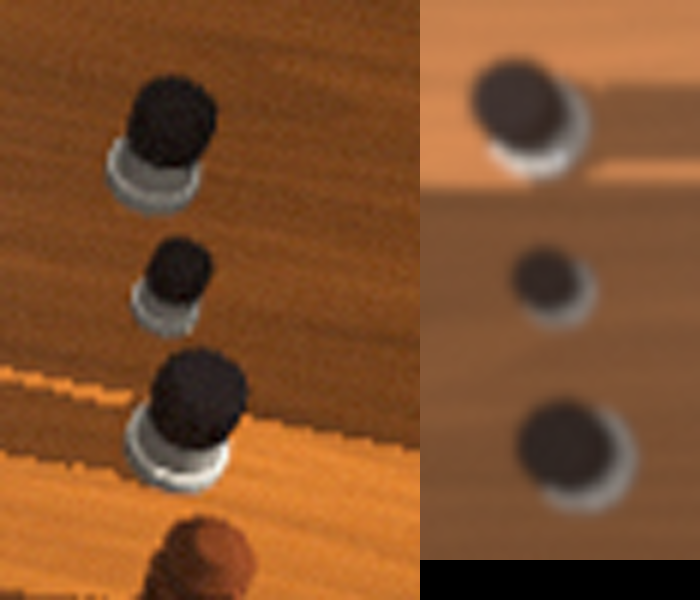

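View pics/c.png

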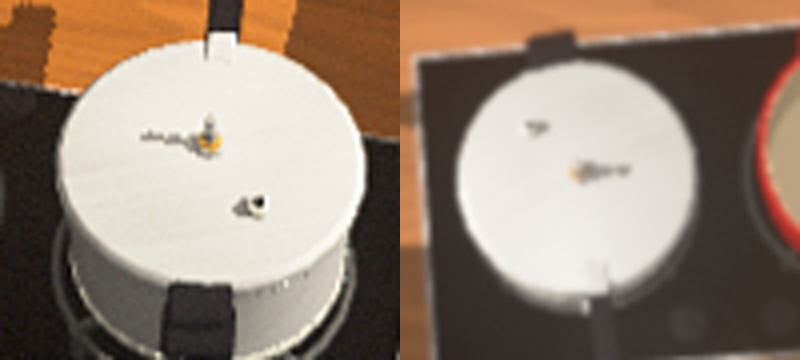

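Run:
```python
from h import *
s=cv2.imread("pics/scene0.png");t=cv2.imread("pics/top0.png")
def blobs(im,x0,y0,x1,y1,th):
    g=im[y0:y1,x0:x1].max(2);m=(g<th).astype(np.uint8)
    n,l,st,ce=cv2.connectedComponentsWithStats(m)
    return [(st[i,4],(ce[i]+[x0,y0]).round(2),st[i,:4]+[x0,y0,0,0]) for i in range(1,n) if st[i,4]>8]
S=blobs(s,335,185,380,262,60);T=blobs(t,165,160,200,230,75)
for b in S+T:print(b)
# pair by order: scene rows down <-> top rows up
S=sorted(S,key=lambda b:b[1][1]);T=sorted(T,key=lambda b:-b[1][1])
for a,b in zip(S,T):print(tri(a[1],b[1]), np.sqrt(a[0]),np.sqrt(b[0]))
# cooker lid circle in both views
for n,im,(x0,y0,x1,y1) in(("scene",s,(215,165,310,255)),("top",t,(215,125,295,205))):
    g=im[y0:y1,x0:x1].astype(int);m=((g.min(2)>120)&(g.max(2)-g.min(2)<60)).astype(np.uint8)
    c=max(cv2.findContours(m,cv2.RETR_EXTERNAL,cv2.CHAIN_APPROX_NONE)[0],key=cv2.contourArea)
    print(n,cv2.boundingRect(c),cv2.contourArea(c)); h=cv2.convexHull(c);e=cv2.fitEllipse(c);print((np.array(e[0])+[x0,y0]),e[1],e[2])
    # orange
    hsv=cv2.cvtColor(im[y0:y1,x0:x1],cv2.COLOR_BGR2HSV);m=(hsv[...,1]>70)&(hsv[...,2]>100)
    ys,xs=np.nonzero(m[20:-20,20:-20]);print("sat px",list(zip(xs+x0+20,ys+y0+20)))
print("nz: tip at 209")
```

```text
(np.int32(181), array([357.98, 200.09]), array([351, 193,  15,  15]))
(np.int32(94), array([359.24, 224.96]), array([354, 220,  11,  11]))
(np.int32(211), array([362.3 , 246.24]), array([355, 238,  16,  17]))
(np.int32(74), array([177.39, 172.91]), array([173, 169,  10,   9]))
(np.int32(39), array([180.23, 194.51]), array([177, 192,   8,   6]))
(np.int32(95), array([182.69, 215.43]), array([177, 210,  12,  11]))
(array([419.42594594, 349.30421181,  50.55799975]), np.float64(3.1061388494679996)) 13.45362404707371 9.746794344808963
(array([505.62853405, 362.8081447 ,  34.54931051]), np.float64(3.2612408475498618)) 9.695359714832659 6.244997998398398
(array([591.0335875 , 373.09522809,  48.86915581]), np.float64(1.0408136996120938)) 14.52583904633395 8.602325267042627
scene (10, 8, 76, 82) 4109.0
[264.73545456 209.96238708] (67.40841674804688, 81.95366668701172) 134.0439453125
sat px [(np.int64(260), np.int64(198)), (np.int64(264), np.int64(198)), (np.int64(260), np.int64(199)), (np.int64(264), np.int64(199)), (np.int64(260), np.int64(200)), (np.int64(261), np.int64(200)), (np.int64(262), np.int64(200)), (np.int64(263), np.int64(200)), (np.int64(264), np.int64(200)), (np.int64(265), np.int64(200)), (np.int64(260), np.int64(201)), (np.int64(261), np.int64(201)), (np.int64(262), np.int64(201)), (np.int64(263), np.int64(201)), (np.int64(264), np.int64(201)), (np.int64(262), np.int64(202)), (np.int64(263), np.int64(202))]
top (9, 10, 60, 63) 2747.0
[253.49265289 164.85323334] (58.733577728271484, 59.8216667175293) 32.02924728393555
sat px [(np.int64(253), np.int64(163)), (np.int64(255), np.int64(163))]
nz: tip at 209
```

Run:
```python
from h import *
s=cv2.imread("pics/scene0.png");t=cv2.imread("pics/top0.png")
a=cv2.resize(s[180:230,240:290],None,fx=8,fy=8,interpolation=cv2.INTER_NEAREST)
b=cv2.resize(t[140:190,230:280],None,fx=8,fy=8,interpolation=cv2.INTER_NEAREST)
cv2.imwrite("pics/c2.png",np.hstack([a,b]))
```

```text
(no output)
```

View pics/c2.png

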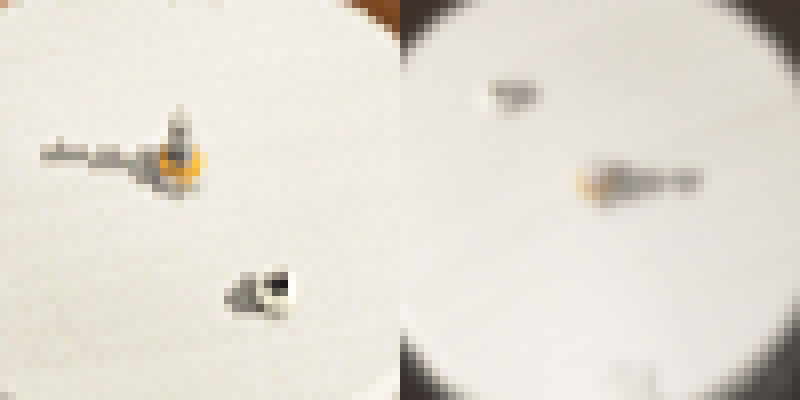

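Run:
```python
from h import *
s=cv2.imread("pics/scene0.png");t=cv2.imread("pics/top0.png")
print("scene ring z181",onz("scene",262.4,199.7,181),"top ring",onz("top",254.3,162.6,181))
for X in [(0,0)]:
    p=onz("scene",262.3,199.7,181)
    for z in(181,195,209):print(z,proj("scene",[p[0],p[1],z]),proj("top",[p[0],p[1],z]))
print("lid centre z~178",onz("top",253.5,164.85,175),onz("top",253.5,164.85,160))
hs=cv2.cvtColor(s,cv2.COLOR_BGR2GRAY);ht=cv2.cvtColor(t,cv2.COLOR_BGR2GRAY)
print("scene g");print(hs[189:207,255:271]);print("sat");print((s.max(2).astype(int)-s.min(2))[195:207,255:271])
print("top g");print(ht[158:169,249:272]);print((t[...,2].astype(int)-t[...,0])[158:169,249:262])
```

```text
scene ring z181 [591.44079951  61.759397   181.        ] top ring [590.21188639  62.23677442 181.        ]
181 [262.3 199.7] [254.49560726 162.25030755]
195 [262.41727357 196.67895852] [254.3838509  161.31317036]
209 [262.53708437 193.59255619] [254.27007511 160.3590991 ]
lid centre z~178 [583.28856625  65.53916161 175.        ] [586.96646934  65.91732597 160.        ]
scene g
[[238 237 237 238 238 239 238 237 237 236 237 237 236 236 237 236]
 [236 236 237 236 235 236 236 235 237 238 238 238 240 239 239 238]
 [235 237 235 237 238 238 238 238 238 238 238 238 239 238 237 237]
 [238 239 237 238 239 238 239 239 238 237 238 238 237 237 237 239]
 [239 238 239 238 237 238 241 217 237 240 239 238 238 240 238 238]
 [236 239 239 239 239 240 220 206 227 240 239 238 238 237 237 237]
 [237 238 239 237 239 242 179 191 206 237 238 235 239 238 239 240]
 [238 239 238 239 241 247 153 126 193 239 240 239 238 239 239 238]
 [239 239 240 242 246 233 161 148 204 234 240 240 237 239 237 238]
 [239 245 214 203 207 159 128 134 184 213 238 238 237 236 235 237]
 [202 209 167 140 150 121  83  94 167 200 228 235 
[... 2132 characters left out ...]
228 227 226 226 225
  226 225 225 224 223]
 [232 232 234 234 234 232 230 229 230 230 229 229 228 228 227 227 226 226
  225 225 225 224 224]
 [234 234 235 234 234 233 233 232 231 231 231 230 229 228 228 227 227 226
  226 226 225 225 225]]
[[12 11 11 12 12 11 12 12 11 11 11 12 13]
 [12 11 11 12 12 13 14 14 14 13 12 12 13]
 [12 12 14 15 16 17 18 18 17 16 17 16 15]
 [11 13 19 34 23 19 24 25 16 13 14 15 14]
 [12 13 23 52 39 27 33 33 17 12 12 13 13]
 [11 13 21 54 61 51 47 31 16 12 12 14 13]
 [11 12 16 34 51 54 41 23 15 14 13 15 16]
 [11 11 12 15 23 32 25 18 16 16 16 13 12]
 [11 10 10 10 12 13 16 15 10 11 10 10 11]
 [10 11 10 10 10 10 10 10 11 10 10 11 11]
 [10 10 10 10 10 10 10 10 10 10 10 10 11]]
```

```bash
cat >> h.py <<'E'
from scipy.spatial.transform import Rotation as Ro
def pose():
    s=sense();q=s["ee_rot"];return s,s["eef_pos"],Ro.from_quat([q[1],q[2],q[3],q[0]])
def goto(target,jaw=None):
    "tool x down, tool y along jaw (world unit xy); prints shift in tool axes and turn"
    s,p,R=pose();print("t",round(s["time_s"],2),"p",p.round(2),"F",s["force"].round(2),"grip",round(s["grip_width"],3))
    M=R.as_matrix();print("R",M.round(3).tolist())
    best=None
    if jaw is not None:
      for sg in(1,-1):
        y=sg*np.array([*jaw,0.]);x=np.array([0,0,-1.]);T=Ro.from_matrix(np.c_[x,y,np.cross(x,y)])
        rv=(R.inv()*T).as_rotvec();print("turn",sg,rv.round(4))
    print("shift tool axes",(M.T@(np.array(target)-p)).round(2),"world",(np.array(target)-p).round(2))
E
python3 -c "
from h import *
goto([505.6,362.8,260],[0,1])"
```

```text
t 0.1 p [ 222.05 -475.45  198.29] F [-0.34  0.02  0.04] grip 1.002
R [[-0.0, 0.423, -0.906], [0.001, -0.906, -0.423], [-1.0, -0.001, -0.0]]
turn 1 [-2.7048e+00 -1.6000e-03 -0.0000e+00]
turn -1 [ 0.4368 -0.      0.0011]
shift tool axes [ -60.84 -639.66 -611.57] world [283.55 838.25  61.71]
```

Call:
jog_arm:
  increments:
    - {"rx": 0.1456,"x": -20}
    - {"rx": 0.1456,"x": -20}
    - {"rx": 0.1456,"x": -20}
    - {"y": -55,"z": -19}
    - {"y": -55,"z": -19}

```text
schema error: expected keys rx, ry, rz, x, y, z, hand
```

Call:
jog_arm:
  increments:
    - {"y": -55,"z": -19}
    - {"y": -55,"z": -19}
    - {"y": -55,"z": -19}
    - {"y": -55,"z": -19}
    - {"y": -55,"z": -19}

```text
schema error: expected keys rx, ry, rz, x, y, z, hand
```

```bash
python3 -c "
from h import *
goto([505.6,362.8,260],[0,1]);print(sense()['joints'])"
```

```text
t 0.1 p [ 222.05 -475.45  198.29] F [-0.34  0.02  0.04] grip 1.002
R [[-0.0, 0.423, -0.906], [0.001, -0.906, -0.423], [-1.0, -0.001, -0.0]]
turn 1 [-2.7048e+00 -1.6000e-03 -0.0000e+00]
turn -1 [ 0.4368 -0.      0.0011]
shift tool axes [ -60.84 -639.66 -611.57] world [283.55 838.25  61.71]
[-1.35737472e+00  3.13408748e-01  1.49835221e+00  1.52506778e-05
  1.33097214e+00 -2.23385878e-01]
```

All keys are required in every row.

Call:
jog_arm:
  increments:
    - {"rx": 0.1456,"ry": 0,"rz": 0,"x": -20,"y": 0,"z": 0,"hand": 85}
    - {"rx": 0.1456,"ry": 0,"rz": 0,"x": -20,"y": 0,"z": 0,"hand": 85}
    - {"rx": 0.1456,"ry": 0,"rz": 0,"x": -20,"y": 0,"z": 0,"hand": 85}
    - {"rx": 0,"ry": 0,"rz": 0,"x": 0,"y": -55,"z": -19,"hand": 85}
    - {"rx": 0,"ry": 0,"rz": 0,"x": 0,"y": -55,"z": -19,"hand": 85}

```text
time_s: 0.72
eef_pos: [260.2, -364.3, 258.3]
ee_rot: [0.001, -0.707, 0.0, 0.707]
force: [0.1, -0.0, 1.2]
grip_width: 0.996
```

Call:
jog_arm:
  increments:
    - {"rx": 0,"ry": 0,"rz": 0,"x": 0,"y": -55,"z": -19,"hand": 85}
    - {"rx": 0,"ry": 0,"rz": 0,"x": 0,"y": -55,"z": -19,"hand": 85}
    - {"rx": 0,"ry": 0,"rz": 0,"x": 0,"y": -55,"z": -19,"hand": 85}
    - {"rx": 0,"ry": 0,"rz": 0,"x": 0,"y": -55,"z": -19,"hand": 85}
    - {"rx": 0,"ry": 0,"rz": 0,"x": 0,"y": -55,"z": -19,"hand": 85}

```text
time_s: 1.35
eef_pos: [355.2, -88.9, 258.8]
ee_rot: [-0.0, 0.707, -0.0, -0.707]
force: [1.6, -0.5, -0.3]
grip_width: 0.992
```

```bash
python3 -c "
from h import *
goto([505.6,362.8,260],[0,1]);print(sense()['joints'])"
```

```text
t 1.35 p [355.23 -88.88 258.79] F [ 1.63 -0.49 -0.29] grip 0.992
R [[0.0, -0.0, -1.0], [-0.0, -1.0, 0.0], [-1.0, 0.0, -0.0]]
turn 1 [ 3.1411e+00 -2.0000e-04  4.0000e-04]
turn -1 [-0.0005 -0.0003 -0.0001]
shift tool axes [  -1.22 -451.75 -150.15] world [150.37 451.68   1.21]
[-5.68418682e-01 -9.49863044e-02  1.79947445e+00  6.26304671e-05
  1.43682090e+00  1.00285647e+00]
```

Call:
jog_arm:
  increments:
    - {"rx": 0,"ry": 0,"rz": 0,"x": 0,"y": -56.5,"z": -18.8,"hand": 85}
    - {"rx": 0,"ry": 0,"rz": 0,"x": 0,"y": -56.5,"z": -18.8,"hand": 85}
    - {"rx": 0,"ry": 0,"rz": 0,"x": 0,"y": -56.5,"z": -18.8,"hand": 85}
    - {"rx": 0,"ry": 0,"rz": 0,"x": 0,"y": -56.5,"z": -18.8,"hand": 85}
    - {"rx": 0,"ry": 0,"rz": 0,"x": 0,"y": -56.5,"z": -18.8,"hand": 85}

```text
time_s: 1.98
eef_pos: [449.3, 193.9, 258.6]
ee_rot: [-0.0, -0.707, -0.0, 0.707]
force: [1.0, -0.6, -0.1]
grip_width: 0.997
```

Call:
jog_arm:
  increments:
    - {"rx": 0,"ry": 0,"rz": 0,"x": 0,"y": -56.5,"z": -18.8,"hand": 85}
    - {"rx": 0,"ry": 0,"rz": 0,"x": 20,"y": -56.5,"z": -18.8,"hand": 85}
    - {"rx": 0,"ry": 0,"rz": 0,"x": 40,"y": -56.5,"z": -18.8,"hand": 85}
    - {"rx": 0,"ry": 0,"rz": 0,"x": 40,"y": 0,"z": 0,"hand": 85}
    - {"rx": 0,"ry": 0,"rz": 0,"x": 0,"y": 0,"z": 0,"hand": 85}

```text
time_s: 2.6
eef_pos: [501.4, 353.3, 160.9]
ee_rot: [-0.001, -0.705, 0.001, 0.709]
force: [0.1, -0.9, 0.3]
grip_width: 0.995
```

```bash
python3 -c "
from h import *
s=capture('scene');t=capture('top')
goto([505.6,362.8,12],[0,1]);print(sense()['joints'])
a=cv2.resize(s[140:290,300:420,::-1],None,fx=4,fy=4);b=cv2.resize(t[150:240,150:220,::-1],None,fx=4,fy=4)
b=cv2.copyMakeBorder(b,0,600-360,0,0,cv2.BORDER_CONSTANT);cv2.imwrite('pics/g1.png',np.hstack([a,b]))
"
```

```text
t 2.7 p [503.44 353.57 165.55] F [ 0.75 -0.05  0.3 ] grip 0.995
R [[0.001, -0.0, -1.0], [0.001, -1.0, 0.0], [-1.0, -0.001, -0.001]]
turn 1 [3.1412e+00 9.0000e-04 2.1000e-03]
turn -1 [-0.0004 -0.0013  0.0006]
shift tool axes [153.56  -9.15  -1.95] world [   2.16    9.23 -153.55]
[ 4.22097704e-01  5.36652653e-01  1.25504200e+00 -4.75448824e-05
  1.34845222e+00  1.99334278e+00]
```

View pics/g1.png

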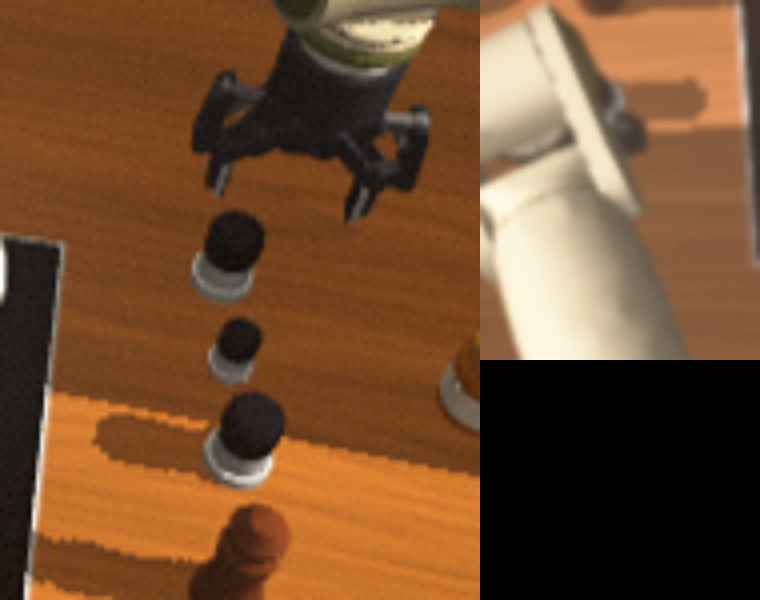

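Call:
jog_arm:
  increments:
    - {"rx": 0,"ry": -0.001,"rz": 0,"x": 20,"y": -9.2,"z": -2.1,"hand": 85}
    - {"rx": 0,"ry": 0,"rz": 0,"x": 30,"y": 0,"z": 0,"hand": 85}
    - {"rx": 0,"ry": 0,"rz": 0,"x": 30,"y": 0,"z": 0,"hand": 85}
    - {"rx": 0,"ry": 0,"rz": 0,"x": 20,"y": 0,"z": 0,"hand": 85}
    - {"rx": 0,"ry": 0,"rz": 0,"x": 0,"y": 0,"z": 0,"hand": 85}

```text
time_s: 3.32
eef_pos: [504.5, 362.8, 62.9]
ee_rot: [-0.0, -0.706, 0.0, 0.708]
force: [0.2, -0.2, 0.4]
grip_width: 0.996
```

```bash
python3 -c "
from h import *
s=capture('scene')
goto([505.6,362.8,12],[0,1])
a=cv2.resize(s[160:280,310:410,::-1],None,fx=5,fy=5);cv2.imwrite('pics/g2.png',a)
"
```

```text
t 3.38 p [505.2  363.07  64.26] F [ 0.25 -0.18  0.04] grip 0.998
R [[-0.001, -0.0, -1.0], [0.0, -1.0, 0.0], [-1.0, -0.0, 0.001]]
turn 1 [ 3.1414e+00  3.0000e-04 -1.3000e-03]
turn -1 [-0.0002  0.0008  0.0002]
shift tool axes [52.26  0.28 -0.44] world [  0.4   -0.27 -52.26]
```

View pics/g2.png

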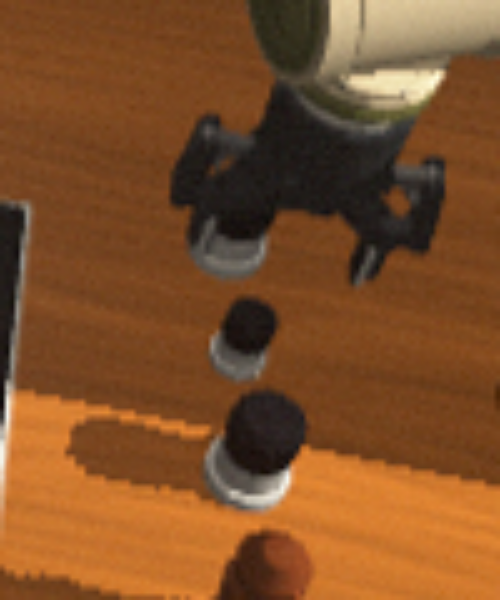

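```bash
python3 -c "
from h import *
for z,y in((77,363),(77,363-43),(77,363+43),(50,363),(0,363)):print(z,y,(proj('scene',[505.2,y,z])-[310,160])*5)
"
```

```text
77 363 [265.18955776 286.62992914]
77 320 [195.09423846 272.78218414]
77 406 [335.99549916 300.61806175]
50 363 [254.91941813 310.96519407]
0 363 [236.86521193 353.74493288]
```

Call:
jog_arm:
  increments:
    - {"rx": 0,"ry": 0,"rz": 0,"x": 20,"y": 0,"z": 0,"hand": 85}
    - {"rx": 0,"ry": 0,"rz": 0,"x": 20,"y": 0,"z": 0,"hand": 85}
    - {"rx": 0,"ry": 0,"rz": 0,"x": 0,"y": 0,"z": 0,"hand": 60}
    - {"rx": 0,"ry": 0,"rz": 0,"x": 0,"y": 0,"z": 0,"hand": 50}
  force: 40

```text
time_s: 3.88
eef_pos: [505.8, 363.3, 25.6]
ee_rot: [-0.0, 0.708, 0.0, -0.707]
force: [1.1, 0.5, 0.6]
grip_width: 0.597
```

```bash
python3 -c "
from h import *
s=capture('scene');t=capture('top')
goto([505.6,362.8,12],[0,1])
a=cv2.resize(s[160:280,310:410,::-1],None,fx=5,fy=5);b=cv2.resize(t[160:230,160:210,::-1],None,fx=5,fy=5)
b=cv2.copyMakeBorder(b,0,600-350,0,0,cv2.BORDER_CONSTANT);cv2.imwrite('pics/g3.png',np.hstack([a,b]))
"
```

```text
t 3.98 p [505.64 363.29  25.45] F [-0.59 -0.21  0.51] grip 0.586
R [[0.001, 0.0, -1.0], [0.001, -1.0, -0.0], [-1.0, -0.001, -0.001]]
turn 1 [-3.1416e+00 -1.5000e-03 -1.7000e-03]
turn -1 [ 0.     -0.0011  0.001 ]
shift tool axes [13.45  0.51  0.05] world [ -0.04  -0.49 -13.45]
```

View pics/g3.png

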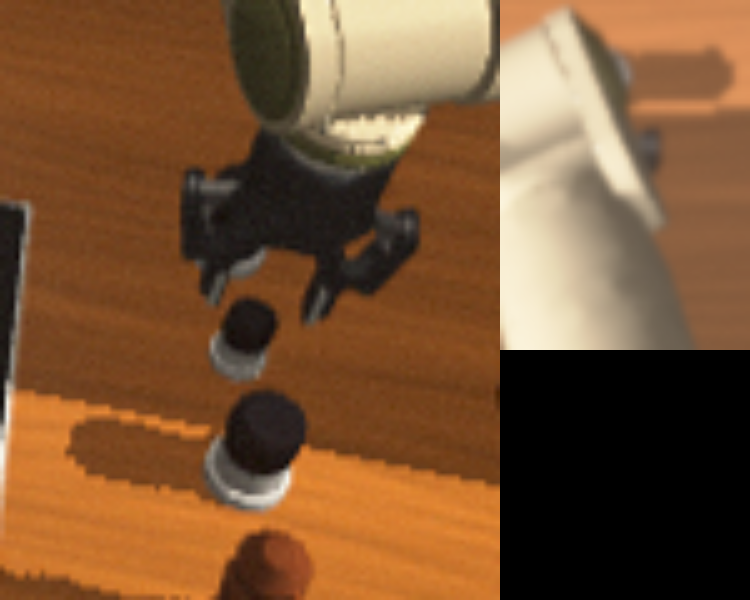

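```bash
python3 -c "
from h import *
for u,v in((213,300),(312,320),(262,312)):
  o,d=ray('scene',310+u/5,160+v/5)
  for x in(494,505.6,516.6):
    p=o+d*(x-o[0])/d[0];print((u,v),p.round(1))
# weight base/axis
for u,v in ((237,357),(248,312)):
  o,d=ray('scene',310+u/5,160+v/5)
  for z in (0,50): print(u,v,(o+d*(z-o[2])/d[2]).round(1))
"
```

```text
(213, 300) [494.  338.7  37.5]
(213, 300) [505.6 336.2  53.3]
(213, 300) [516.6 333.8  68.2]
(312, 320) [494.  401.2  37.2]
(312, 320) [505.6 397.6  53. ]
(312, 320) [516.6 394.3  68. ]
(262, 312) [494.  370.2  35.1]
(262, 312) [505.6 367.2  50.9]
(262, 312) [516.6 364.3  65.9]
237 357 [507.7 363.3   0. ]
237 357 [542.4 354.4  50. ]
248 312 [470.5 367.9   0. ]
248 312 [507.  358.8  50. ]
```

Call:
jog_arm:
  increments:
    - {"rx": 0,"ry": 0,"rz": 0,"x": 6,"y": 0,"z": 0,"hand": 50}
    - {"rx": 0,"ry": 0.001,"rz": 0,"x": 6,"y": 0,"z": 0,"hand": 50}
    - {"rx": 0,"ry": 0,"rz": 0,"x": 0,"y": 0,"z": 0,"hand": 50}

```text
time_s: 4.35
eef_pos: [504.5, 362.7, 11.3]
ee_rot: [-0.0, -0.707, 0.0, 0.708]
force: [-0.4, 0.8, 0.3]
grip_width: 0.587
```

```bash
python3 -c "
from h import *
s=capture('scene')
goto([505.6,362.8,12],[0,1])
a=cv2.resize(s[190:265,320:400,::-1],None,fx=8,fy=8,interpolation=cv2.INTER_CUBIC);cv2.imwrite('pics/g4.png',a)
"
```

```text
t 4.4 p [504.78 362.86  11.73] F [0.18 0.07 0.47] grip 0.585
R [[-0.001, -0.0, -1.0], [-0.0, -1.0, 0.0], [-1.0, 0.0, 0.001]]
turn 1 [ 3.1416e+00 -4.0000e-04 -9.0000e-04]
turn -1 [-0.      0.0006 -0.0002]
shift tool axes [-0.27  0.06 -0.82] world [ 0.82 -0.06  0.27]
```

View pics/g4.png

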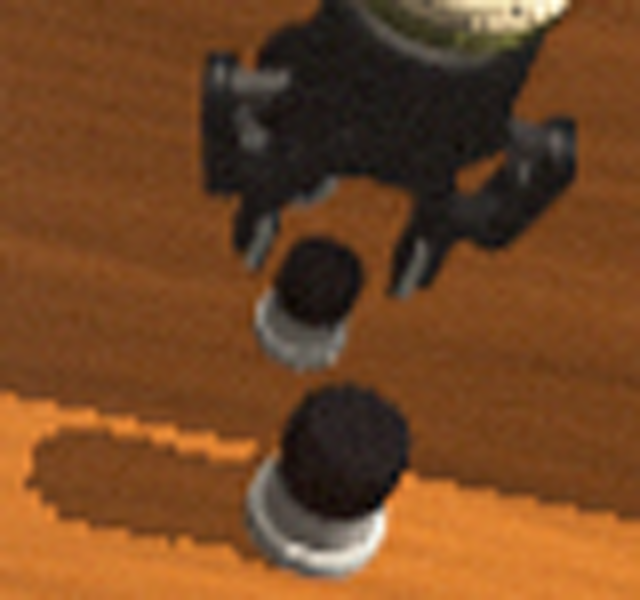

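```bash
python3 -c "
from h import *
for u,v,y in((396,295,388),(412,295,390),(252,268,338),(265,245,338)):
  o,d=ray('scene',320+(u+.5)/8-.5,190+(v+.5)/8-.5)
  p=o+d*(y-o[1])/d[1];print((u,v),p.round(1))
  for x in (480,494,505,516):
    print('   ',(o+d*(x-o[0])/d[0]).round(1))
s=sense();print(s['joints'])
t=capture('top');b=cv2.resize(t[140:330,140:340,::-1],None,fx=3,fy=3);cv2.imwrite('pics/t4.png',b)
"
```

```text
(396, 295) [517.1 388.   52.6]
    [480.  398.9   1.3]
    [494.  394.8  20.7]
    [505.  391.6  35.9]
    [516.  388.3  51.1]
(412, 295) [529.  390.   71.1]
    [480.  404.8   3.5]
    [494.  400.6  22.8]
    [505.  397.3  38. ]
    [516.  393.9  53.2]
(252, 268) [492.2 338.   17. ]
    [480.  340.6   0. ]
    [494.  337.6  19.4]
    [505.  335.3  34.7]
    [516.  332.9  49.9]
(265, 245) [499.3 338.   43.8]
    [480.  342.2  17.5]
    [494.  339.1  36.6]
    [505.  336.8  51.6]
    [516.  334.4  66.5]
[4.35070572e-01 7.12868412e-01 1.38544145e+00 2.26533540e-05
 1.04391089e+00 2.00585584e+00]
```

View pics/t4.png

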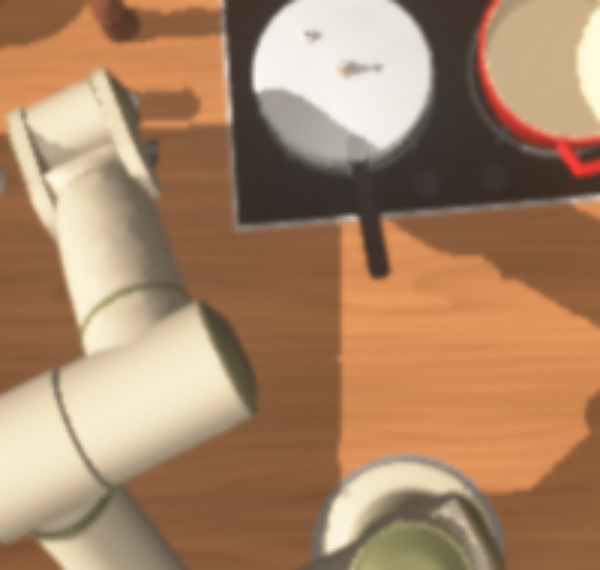

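Call:
jog_arm:
  increments:
    - {"rx": 0,"ry": 0,"rz": 0,"x": 0,"y": 0,"z": -0.8,"hand": 40}
    - {"rx": 0,"ry": 0,"rz": 0,"x": 0,"y": 0,"z": 0,"hand": 34}
    - {"rx": 0,"ry": 0,"rz": 0,"x": 0,"y": 0,"z": 0,"hand": 34}
  force: 25

```text
time_s: 4.82
eef_pos: [505.8, 362.9, 12.1]
ee_rot: [-0.0, 0.707, 0.0, -0.707]
force: [-0.0, -0.4, -0.0]
grip_width: 0.399
```

```bash
python3 -c "
from h import *
s=capture('scene')
goto([505.6,362.8,12],[0,1])
a=cv2.resize(s[190:265,320:400,::-1],None,fx=8,fy=8,interpolation=cv2.INTER_CUBIC);cv2.imwrite('pics/g5.png',a)
"
```

```text
t 4.88 p [505.77 362.94  12.09] F [-0.04  0.05  0.2 ] grip 0.4
R [[0.0, -0.0, -1.0], [0.0, -1.0, 0.0], [-1.0, -0.0, -0.0]]
turn 1 [3.1416e+00 1.0000e-04 2.0000e-04]
turn -1 [-0.     -0.0001  0.0001]
shift tool axes [0.09 0.14 0.17] world [-0.17 -0.14 -0.09]
```

View pics/g5.png

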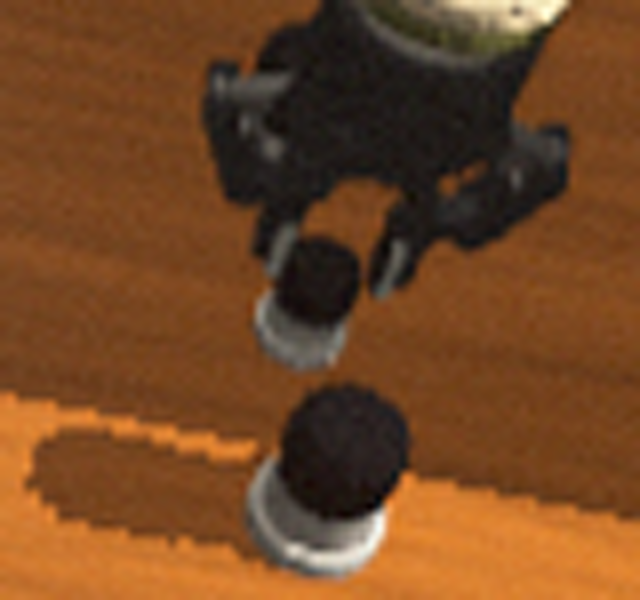

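```bash
python3 -c "
from h import *
s=cv2.imread('pics/scene0.png');cv2.imwrite('pics/h0.png',cv2.resize(s[20:100,90:170],None,fx=7,fy=7,interpolation=cv2.INTER_CUBIC))
y=np.array([.423,-.906,0]);p0=np.array([222,-475.5,198.3])
for z in(0,13,32,50):
  for k in(-42.7,0,42.7):print(z,k,((proj('scene',p0+[0,0,z]+k*y)-[90,20])*7).round())
for k in (-17,17):
  for x in (495,506,517):
   for z in (15,35):print(k,x,z,((proj('scene',[x,363+k,z])-[320,190])*8).round())
print(onz('top',180.2,194.5,38),onz('scene',359.24,224.96,38))
"
```

```text
0 -42.7 [434. 469.]
0 0 [349. 478.]
0 42.7 [264. 488.]
13 -42.7 [429. 448.]
13 0 [343. 457.]
13 42.7 [257. 466.]
32 -42.7 [421. 416.]
32 0 [334. 425.]
32 42.7 [247. 434.]
50 -42.7 [413. 385.]
50 0 [325. 394.]
50 42.7 [237. 403.]
-17 495 15 [267. 277.]
-17 495 35 [278. 249.]
-17 506 15 [265. 299.]
-17 506 35 [276. 272.]
-17 517 15 [263. 321.]
-17 517 35 [274. 294.]
17 495 15 [352. 294.]
17 495 35 [364. 266.]
17 506 15 [350. 316.]
17 506 35 [362. 289.]
17 517 15 [348. 339.]
17 517 35 [361. 312.]
[505.0770828  363.88755194  38.        ] [508.3845893  360.52530144  38.        ]
```

View pics/h0.png

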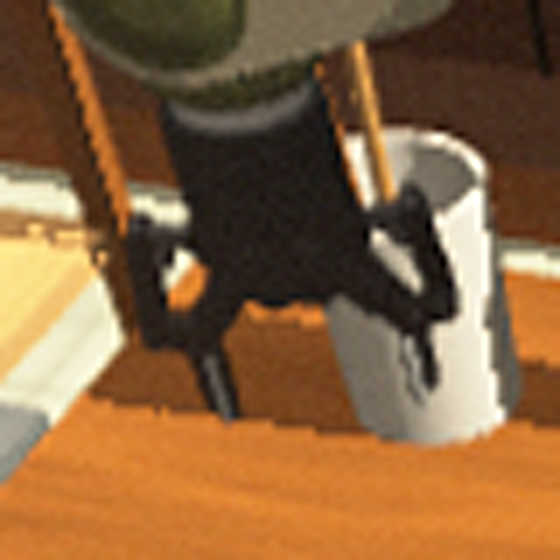

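The fingers appear about 25 mm higher in the picture than the TCP text implies. I'll probe gently downwards with a 34 mm gap, because the tips should meet the flange at z = 9.

Call:
jog_arm:
  increments:
    - {"rx": 0,"ry": 0,"rz": 0,"x": 2,"y": 0,"z": 0,"hand": 34}
    - {"rx": 0,"ry": 0,"rz": 0,"x": 1,"y": 0,"z": 0,"hand": 34}
    - {"rx": 0,"ry": 0,"rz": 0,"x": 1,"y": 0,"z": 0,"hand": 34}

```text
time_s: 5.25
eef_pos: [505.7, 362.9, 7.9]
ee_rot: [0.0, -0.707, 0.0, 0.707]
force: [-0.3, 0.1, 0.7]
grip_width: 0.396
```

Call:
jog_arm:
  increments:
    - {"rx": 0,"ry": 0,"rz": 0,"x": 1,"y": 0,"z": 0,"hand": 34}
    - {"rx": 0,"ry": 0,"rz": 0,"x": 1,"y": 0,"z": 0,"hand": 34}

```text
time_s: 5.5
eef_pos: [505.7, 362.9, 6.0]
ee_rot: [0.0, 0.707, 0.0, -0.707]
force: [0.7, -0.6, 0.5]
grip_width: 0.401
```

```bash
python3 -c "
from h import *
s=capture('scene')
goto([505.6,362.8,12],[0,1]);print(sense()['wrist_torque'])
a=cv2.resize(s[190:265,320:400,::-1],None,fx=8,fy=8,interpolation=cv2.INTER_CUBIC);cv2.imwrite('pics/g6.png',a)
"
```

```text
t 5.55 p [505.66 362.88   5.84] F [-0.    0.54  0.69] grip 0.395
R [[-0.0, -0.0, -1.0], [-0.0, -1.0, 0.0], [-1.0, 0.0, 0.0]]
turn 1 [ 3.1416e+00 -2.0000e-04 -4.0000e-04]
turn -1 [-0.      0.0002 -0.0001]
shift tool axes [-6.16  0.08  0.06] world [-0.06 -0.08  6.16]
[0.02368835 0.06051289 0.01261302]
```

View pics/g6.png

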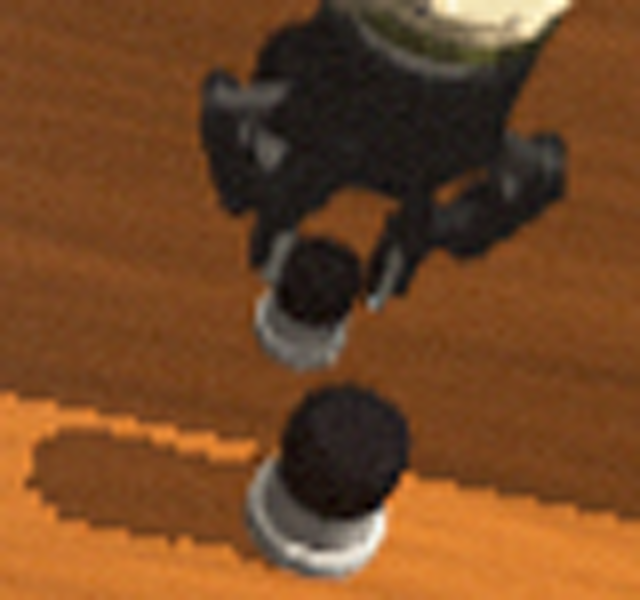

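Call:
jog_arm:
  increments:
    - {"rx": 0,"ry": 0,"rz": 0,"x": 0,"y": 0,"z": 0,"hand": 28}
    - {"rx": 0,"ry": 0,"rz": 0,"x": 0,"y": 0,"z": 0,"hand": 22}
    - {"rx": 0,"ry": 0,"rz": 0,"x": 0,"y": 0,"z": 0,"hand": 15}
    - {"rx": 0,"ry": 0,"rz": 0,"x": 0,"y": 0,"z": 0,"hand": 15}
  force: 60

```text
time_s: 6.05
eef_pos: [505.8, 362.9, 6.2]
ee_rot: [-0.0, 0.707, 0.0, -0.707]
force: [0.1, -1.3, 3.4]
grip_width: 0.315
```

```bash
python3 -c "
from h import *
s=capture('scene')
goto([505.6,362.8,12],[0,1]);print(sense()['wrist_torque'])
a=cv2.resize(s[190:265,320:400,::-1],None,fx=8,fy=8,interpolation=cv2.INTER_CUBIC);cv2.imwrite('pics/g7.png',a)
"
```

```text
t 6.1 p [505.83 362.92   6.24] F [-0.69 -1.22  3.23] grip 0.319
R [[0.0, -0.0, -1.0], [0.0, -1.0, 0.0], [-1.0, -0.0, -0.0]]
turn 1 [3.1416e+00 1.0000e-04 3.0000e-04]
turn -1 [-0.     -0.0002  0.    ]
shift tool axes [-5.76  0.12  0.23] world [-0.23 -0.12  5.76]
[-0.17232151  0.04103598 -0.01385257]
```

View pics/g7.png

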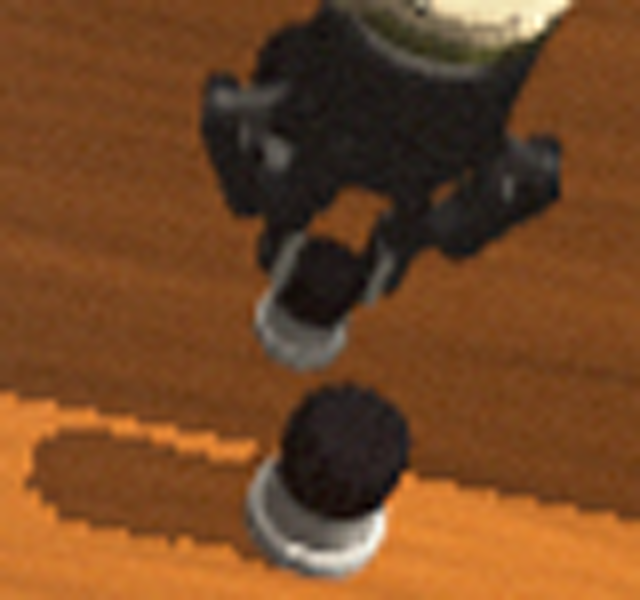

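Call:
jog_arm:
  increments:
    - {"rx": 0,"ry": 0,"rz": 0,"x": -5,"y": 0,"z": 0,"hand": 15}
    - {"rx": 0,"ry": 0,"rz": 0,"x": -15,"y": 0,"z": 0,"hand": 15}
    - {"rx": 0,"ry": 0,"rz": 0,"x": -20,"y": 0,"z": 0,"hand": 15}
    - {"rx": 0,"ry": 0,"rz": 0,"x": 0,"y": 0,"z": 0,"hand": 15}

```text
time_s: 6.6
eef_pos: [506.7, 363.4, 48.1]
ee_rot: [-0.001, 0.708, 0.001, -0.706]
force: [-0.1, -0.4, -1.6]
grip_width: 0.317
```

```bash
python3 -c "
from h import *
s=capture('scene')
goto([505.6,362.8,12],[0,1]);print(sense()['wrist_torque'])
a=cv2.resize(s[180:255,320:400,::-1],None,fx=8,fy=8,interpolation=cv2.INTER_CUBIC);cv2.imwrite('pics/g8.png',a)
"
```

```text
t 6.65 p [506.04 363.1   46.76] F [ 0.11 -0.04 -1.72] grip 0.322
R [[0.001, 0.0, -1.0], [0.001, -1.0, -0.0], [-1.0, -0.001, -0.001]]
turn 1 [-3.1416e+00 -1.0000e-03 -2.1000e-03]
turn -1 [ 0.     -0.0013  0.0007]
shift tool axes [34.76  0.32  0.49] world [ -0.44  -0.3  -34.76]
[ 0.01531108 -0.04367668  0.00540892]
```

View pics/g8.png

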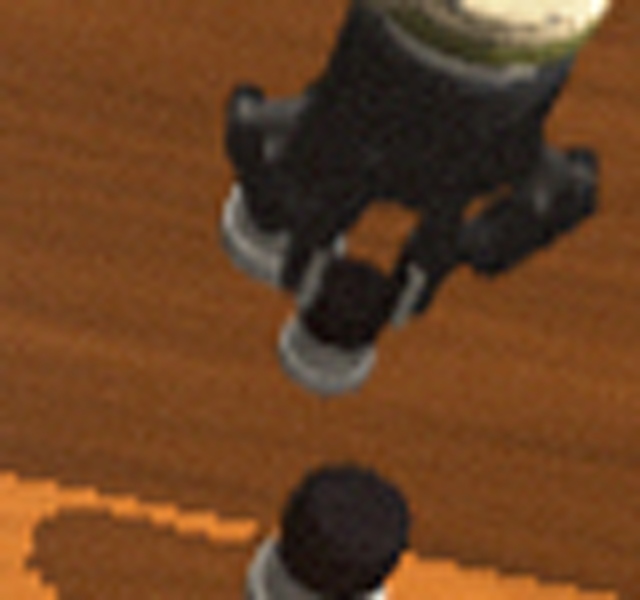

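Call:
jog_arm:
  increments:
    - {"rx": 0,"ry": 0,"rz": 0,"x": -45,"y": 0,"z": 0,"hand": 15}
    - {"rx": 0,"ry": 0,"rz": 0,"x": -45,"y": 0,"z": 0,"hand": 15}
    - {"rx": 0,"ry": 0,"rz": 0,"x": -45,"y": 0,"z": 0,"hand": 15}
    - {"rx": 0,"ry": 0,"rz": 0,"x": -45,"y": 0,"z": 0,"hand": 15}
    - {"rx": 0,"ry": 0,"rz": 0,"x": -25,"y": 20,"z": 0,"hand": 15}

```text
time_s: 7.28
eef_pos: [505.7, 343.5, 252.5]
ee_rot: [0.0, 0.708, 0.001, -0.707]
force: [0.8, -0.1, -1.7]
grip_width: 0.321
```

Call:
jog_arm:
  increments:
    - {"rx": 0,"ry": 0,"rz": 0,"x": 0,"y": 50,"z": -15,"hand": 15}
    - {"rx": 0,"ry": 0,"rz": 0,"x": 0,"y": 50,"z": -15,"hand": 15}
    - {"rx": 0,"ry": 0,"rz": 0,"x": 0,"y": 50,"z": -15,"hand": 15}
    - {"rx": 0,"ry": 0,"rz": 0,"x": 0,"y": 50,"z": -15,"hand": 15}
    - {"rx": 0,"ry": 0,"rz": 0,"x": 0,"y": 50,"z": -15,"hand": 15}

```text
time_s: 7.9
eef_pos: [580.8, 91.3, 250.2]
ee_rot: [0.0, -0.707, -0.0, 0.708]
force: [0.9, -0.2, -0.7]
grip_width: 0.318
```

Call:
jog_arm:
  increments:
    - {"rx": 0,"ry": 0,"rz": 0,"x": 0,"y": 30,"z": -10,"hand": 15}
    - {"rx": 0,"ry": 0,"rz": 0,"x": 0,"y": 0,"z": 0,"hand": 15}
    - {"rx": 0,"ry": 0,"rz": 0,"x": 0,"y": 0,"z": 0,"hand": 15}

```text
time_s: 8.28
eef_pos: [590.5, 63.6, 250.5]
ee_rot: [0.0, -0.707, -0.0, 0.707]
force: [0.3, 0.2, -1.3]
grip_width: 0.317
```

```bash
python3 -c "
from h import *
s=capture('scene');t=capture('top')
goto([591,62,235],[0,1]);print(sense()['wrist_torque'])
a=cv2.resize(s[150:225,220:300,::-1],None,fx=8,fy=8,interpolation=cv2.INTER_CUBIC);cv2.imwrite('pics/p1.png',a)
a=cv2.resize(t[130:190,210:300,::-1],None,fx=6,fy=6,interpolation=cv2.INTER_CUBIC);cv2.imwrite('pics/p1t.png',a)
"
```

```text
t 8.38 p [590.45  63.98 250.87] F [-0.56  1.03 -1.88] grip 0.316
R [[-0.0, 0.001, -1.0], [0.0, -1.0, -0.001], [-1.0, -0.0, 0.0]]
turn 1 [-3.1403e+00 -3.0000e-04  6.0000e-04]
turn -1 [0.0013 0.0004 0.0002]
shift tool axes [15.87  1.99 -0.55] world [  0.55  -1.98 -15.87]
[ 0.02391892 -0.00804273 -0.02182325]
```

View pics/p1.png

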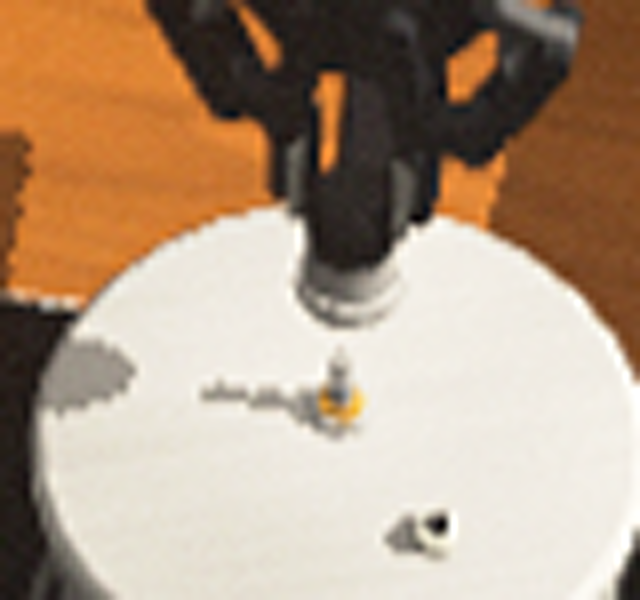

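View pics/p1t.png

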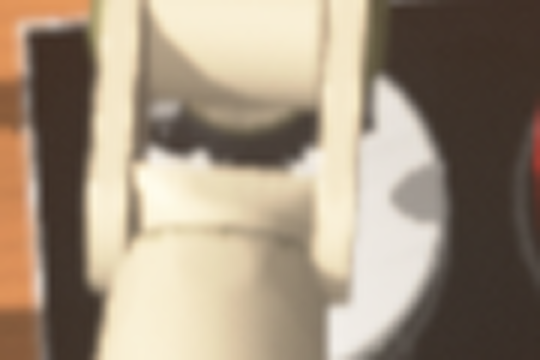

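```bash
python3 -c "
from h import *
f=lambda X:(((proj('scene',X)-[220,150])+.5)*8-.5).round(1)
def ell(c,r):
  a=np.linspace(0,2*np.pi,73);P=np.array([f([c[0]+r*np.cos(q),c[1]+r*np.sin(q),c[2]]) for q in a]);return P.min(0),P.max(0)
c=[590.5,64,244.7]
print('flange underside',ell(c,18.5),'flange top',ell([c[0],c[1],c[2]+9],18.5),'blacktop',ell([c[0],c[1],c[2]+50],15),'steel top',ell([c[0],c[1],c[2]+26],15))
for q in((591,62),(592,61),(593,60)):
  print(q,'tip',ell([*q,209],5),'ringfoot',ell([*q,181],8),'boss',ell([*q,181],11))
"
```

```text
flange underside (array([299.4, 244. ]), array([409.2, 328.9])) flange top (array([299.7, 226.8]), array([410.3, 311.9])) blacktop (array([312.1, 153.2]), array([404.8, 223. ])) steel top (array([310.9, 201.5]), array([401.8, 270.9]))
(591, 62) tip (array([331.1, 340.1]), array([360. , 362.8])) ringfoot (array([321. , 382.3]), array([366.2, 418.4])) boss (array([312.6, 375.7]), array([374.7, 425.2]))
(592, 61) tip (array([327.7, 341.7]), array([356.5, 364.5])) ringfoot (array([317.6, 384. ]), array([362.9, 420. ])) boss (array([309.2, 377.3]), array([371.3, 426.9]))
(593, 60) tip (array([324.2, 343.4]), array([353.1, 366.1])) ringfoot (array([314.2, 385.6]), array([359.5, 421.7])) boss (array([305.8, 378.9]), array([367.9, 428.5]))
```

Call:
jog_arm:
  increments:
    - {"rx": 0,"ry": 0,"rz": 0,"x": 10,"y": 2,"z": -2.2,"hand": 15}
    - {"rx": 0,"ry": 0,"rz": 0,"x": 12,"y": 0,"z": 0,"hand": 15}
    - {"rx": 0,"ry": 0,"rz": 0,"x": 9,"y": 0,"z": 0,"hand": 15}
    - {"rx": 0,"ry": 0,"rz": 0,"x": 0,"y": 0,"z": 0,"hand": 15}

```text
time_s: 8.88
eef_pos: [592.6, 61.0, 219.0]
ee_rot: [0.0, -0.706, -0.0, 0.708]
force: [0.4, -0.1, -0.6]
grip_width: 0.315
```

```bash
python3 -c "
from h import *
s=capture('scene')
goto([592.7,62,215],[0,1]);print(sense()['wrist_torque'])
a=cv2.resize(s[165:225,220:300,::-1],None,fx=10,fy=10,interpolation=cv2.INTER_CUBIC);cv2.imwrite('pics/p2.png',a)
"
```

```text
t 8.93 p [592.85  60.96 219.83] F [ 0.5   0.1  -1.12] grip 0.316
R [[-0.0, 0.0, -1.0], [0.0, -1.0, -0.0], [-1.0, -0.0, 0.0]]
turn 1 [-3.1416e+00 -1.0000e-04  7.0000e-04]
turn -1 [0.     0.0005 0.0001]
shift tool axes [ 4.83 -1.04  0.15] world [-0.15  1.04 -4.83]
[ 0.00582086 -0.00738785 -0.01801704]
```

View pics/p2.png

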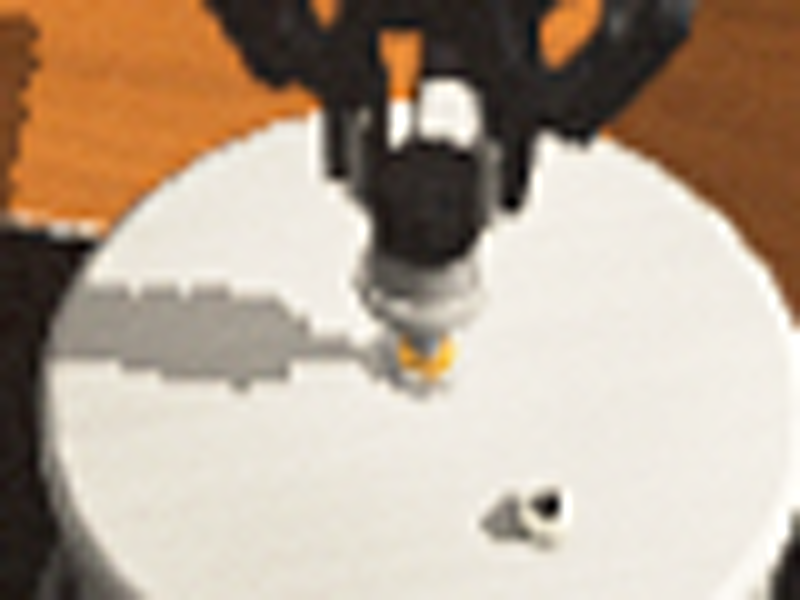

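Call:
jog_arm:
  increments:
    - {"rx": 0,"ry": 0,"rz": 0,"x": 2,"y": -0.6,"z": 0,"hand": 15}
    - {"rx": 0,"ry": 0,"rz": 0,"x": 1,"y": 0,"z": 0,"hand": 15}
    - {"rx": 0,"ry": 0,"rz": 0,"x": 1,"y": 0,"z": 0,"hand": 15}
    - {"rx": 0,"ry": 0,"rz": 0,"x": 0.5,"y": 0,"z": 0,"hand": 15}
    - {"rx": 0,"ry": 0,"rz": 0,"x": 0,"y": 0,"z": 0,"hand": 15}

```text
time_s: 9.55
eef_pos: [592.9, 61.5, 215.6]
ee_rot: [0.0, -0.707, 0.0, 0.707]
force: [0.7, 0.4, -0.5]
grip_width: 0.316
```

Call:
jog_arm:
  increments:
    - {"rx": 0,"ry": 0,"rz": 0,"x": 0.5,"y": 0,"z": 0,"hand": 15}
    - {"rx": 0,"ry": 0,"rz": 0,"x": 0.5,"y": 0,"z": 0,"hand": 15}

```text
time_s: 9.8
eef_pos: [593.1, 61.5, 214.7]
ee_rot: [0.0, 0.707, -0.0, -0.707]
force: [0.0, 0.2, 2.0]
grip_width: 0.32
```

Call:
jog_arm:
  increments:
    - {"rx": 0,"ry": 0,"rz": 0,"x": 0.8,"y": 0,"z": 0,"hand": 15}
    - {"rx": 0,"ry": 0,"rz": 0,"x": 0,"y": 0,"z": 0,"hand": 15}

```text
time_s: 10.05
eef_pos: [592.8, 61.7, 213.5]
ee_rot: [0.0, -0.707, -0.0, 0.707]
force: [-0.3, 0.4, -0.9]
grip_width: 0.317
```

```bash
cat >> h.py <<'E'
def feel(k=4):
    F=[];T=[];P=[]
    for i in range(k):
        s=sense();F.append(s["force"]);T.append(s["wrist_torque"]);P.append(s["eef_pos"]);im=capture("scene")
    print("t",round(s["time_s"],2),"F",np.mean(F,0).round(2),"T mNm",(1000*np.mean(T,0)).round(1),"+-",(1000*np.std(T,0)).round(1),"P",np.mean(P,0).round(2),"g",round(s["grip_width"],3),"q",s["ee_rot"].round(4))
    return im
E
python3 -c "
from h import *
feel(6)"
```

```text
t 10.3 F [-0.24  1.65 -0.81] T mNm [272.3  93.3  19.4] +- [35.2 41.6 21.8] P [592.82  61.67 213.58] g 0.315 q [ 0.000e+00 -7.070e-01 -1.000e-04  7.072e-01]
```

Call:
jog_arm:
  increments:
    - {"rx": 0,"ry": 0,"rz": 0,"x": 0.5,"y": -0.4,"z": 0,"hand": 15}
    - {"rx": 0,"ry": 0,"rz": 0,"x": 1,"y": 0,"z": 0,"hand": 15}
    - {"rx": 0,"ry": 0,"rz": 0,"x": 0,"y": 0,"z": 0,"hand": 15}

```text
time_s: 10.72
eef_pos: [592.9, 61.9, 212.2]
ee_rot: [-0.0, -0.707, 0.0, 0.707]
force: [0.1, 1.3, -1.1]
grip_width: 0.318
```

```bash
python3 -c "
from h import *
feel(5)"
```

```text
t 10.93 F [-1.14  0.45 -0.84] T mNm [134.7 100.7  -2.8] +- [25.6 15.8 31.7] P [592.91  61.87 212.17] g 0.32 q [-0.     -0.7071  0.      0.7071]
```

Call:
jog_arm:
  increments:
    - {"rx": 0,"ry": 0,"rz": 0,"x": 1,"y": -0.3,"z": 0.3,"hand": 15}
    - {"rx": 0,"ry": 0,"rz": 0,"x": 2,"y": 0,"z": 0,"hand": 15}
    - {"rx": 0,"ry": 0,"rz": 0,"x": 2,"y": 0,"z": 0,"hand": 15}
    - {"rx": 0,"ry": 0,"rz": 0,"x": 2,"y": 0,"z": 0,"hand": 15}
    - {"rx": 0,"ry": 0,"rz": 0,"x": 0,"y": 0,"z": 0,"hand": 15}

```text
time_s: 11.6
eef_pos: [592.6, 62.2, 205.0]
ee_rot: [-0.0, -0.707, -0.0, 0.707]
force: [-0.5, 0.3, -0.9]
grip_width: 0.319
```

```bash
python3 -c "
from h import *
feel(5)"
```

```text
t 11.8 F [ 0.12  0.11 -1.1 ] T mNm [ -2.2   3.9 -17.4] +- [37.  16.1 13.1] P [592.65  62.22 205.23] g 0.32 q [ 0.      0.7072 -0.     -0.707 ]
```

Call:
jog_arm:
  increments:
    - {"rx": 0,"ry": 0,"rz": 0,"x": 2,"y": 0,"z": 0,"hand": 15}
    - {"rx": 0,"ry": 0,"rz": 0,"x": 2,"y": 0,"z": 0,"hand": 15}
    - {"rx": 0,"ry": 0,"rz": 0,"x": 2,"y": 0,"z": 0,"hand": 15}
    - {"rx": 0,"ry": 0,"rz": 0,"x": 0,"y": 0,"z": 0,"hand": 15}

```text
time_s: 12.35
eef_pos: [592.5, 62.2, 199.0]
ee_rot: [0.0, -0.707, -0.0, 0.707]
force: [0.2, 0.4, 0.1]
grip_width: 0.322
```

Call:
jog_arm:
  increments:
    - {"rx": 0,"ry": 0,"rz": 0,"x": 0.7,"y": 0,"z": 0,"hand": 15}
    - {"rx": 0,"ry": 0,"rz": 0,"x": 0.5,"y": 0,"z": 0,"hand": 15}
  force: 80

```text
time_s: 12.6
eef_pos: [592.7, 62.2, 198.1]
ee_rot: [-0.0, 0.707, 0.0, -0.707]
force: [-0.3, 0.0, -0.6]
grip_width: 0.309
```

Call:
jog_arm:
  increments:
    - {"rx": 0,"ry": 0,"rz": 0,"x": 0.5,"y": 0,"z": 0,"hand": 15}
    - {"rx": 0,"ry": 0,"rz": 0,"x": 0,"y": 0,"z": 0,"hand": 15}

```text
time_s: 12.85
eef_pos: [592.6, 62.3, 197.6]
ee_rot: [0.0, 0.707, 0.0, -0.707]
force: [-0.2, -0.1, -0.6]
grip_width: 0.308
```

Call:
jog_arm:
  increments:
    - {"rx": 0,"ry": 0,"rz": 0,"x": 0.5,"y": 0,"z": 0,"hand": 15}
    - {"rx": 0,"ry": 0,"rz": 0,"x": 0,"y": 0,"z": 0,"hand": 15}

```text
time_s: 13.1
eef_pos: [592.6, 62.3, 197.2]
ee_rot: [-0.0, 0.707, 0.0, -0.707]
force: [-1.0, 1.6, 0.3]
grip_width: 0.307
```

Call:
jog_arm:
  increments:
    - {"rx": 0,"ry": 0,"rz": 0,"x": 0.5,"y": 0,"z": 0,"hand": 15}
    - {"rx": 0,"ry": 0,"rz": 0,"x": 0,"y": 0,"z": 0,"hand": 15}

```text
time_s: 13.35
eef_pos: [592.6, 62.3, 196.7]
ee_rot: [0.0, -0.707, -0.0, 0.707]
force: [-1.1, 1.1, 2.1]
grip_width: 0.31
```

Call:
jog_arm:
  increments:
    - {"rx": 0,"ry": 0,"rz": 0,"x": 0.5,"y": 0,"z": 0,"hand": 15}
    - {"rx": 0,"ry": 0,"rz": 0,"x": 0,"y": 0,"z": 0,"hand": 15}

```text
time_s: 13.6
eef_pos: [592.6, 62.2, 196.2]
ee_rot: [-0.0, 0.707, 0.0, -0.707]
force: [-1.1, 1.3, 2.8]
grip_width: 0.309
```

Call:
jog_arm:
  increments:
    - {"rx": 0,"ry": 0,"rz": 0,"x": 0.5,"y": 0,"z": 0,"hand": 15}
    - {"rx": 0,"ry": 0,"rz": 0,"x": 0,"y": 0,"z": 0,"hand": 15}

```text
time_s: 13.85
eef_pos: [592.8, 62.2, 195.9]
ee_rot: [0.0, 0.707, -0.0, -0.707]
force: [-1.5, 1.0, 5.3]
grip_width: 0.311
```

Call:
jog_arm:
  increments:
    - {"rx": 0,"ry": 0,"rz": 0,"x": 0.5,"y": 0,"z": 0,"hand": 15}
    - {"rx": 0,"ry": 0,"rz": 0,"x": 0,"y": 0,"z": 0,"hand": 15}

```text
time_s: 14.1
eef_pos: [592.5, 62.2, 194.6]
ee_rot: [0.0, -0.707, 0.0, 0.707]
force: [-1.5, 0.5, -0.2]
grip_width: 0.311
```

Call:
jog_arm:
  increments:
    - {"rx": 0,"ry": 0,"rz": 0,"x": 0.5,"y": 0,"z": 0,"hand": 15}
    - {"rx": 0,"ry": 0,"rz": 0,"x": 0,"y": 0,"z": 0,"hand": 15}

```text
time_s: 14.35
eef_pos: [592.4, 62.2, 194.0]
ee_rot: [0.0, -0.707, 0.0, 0.708]
force: [-2.2, -0.0, -1.7]
grip_width: 0.307
```

Call:
jog_arm:
  increments:
    - {"rx": 0,"ry": 0,"rz": 0,"x": 0.5,"y": 0,"z": 0,"hand": 15}
    - {"rx": 0,"ry": 0,"rz": 0,"x": 0.5,"y": 0,"z": 0,"hand": 15}
    - {"rx": 0,"ry": 0,"rz": 0,"x": 0,"y": 0,"z": 0,"hand": 15}

```text
time_s: 14.72
eef_pos: [592.6, 62.3, 193.3]
ee_rot: [0.0, -0.707, -0.0, 0.707]
force: [-0.8, 0.3, -1.6]
grip_width: 0.31
```

Call:
jog_arm:
  increments:
    - {"rx": 0,"ry": 0,"rz": 0,"x": 0.5,"y": 0,"z": 0,"hand": 15}
    - {"rx": 0,"ry": 0,"rz": 0,"x": 0.5,"y": 0,"z": 0,"hand": 15}
    - {"rx": 0,"ry": 0,"rz": 0,"x": 0,"y": 0,"z": 0,"hand": 15}

```text
time_s: 15.1
eef_pos: [592.6, 62.3, 192.3]
ee_rot: [0.0, -0.707, -0.0, 0.707]
force: [-0.3, 1.5, -1.9]
grip_width: 0.309
```

Call:
jog_arm:
  increments:
    - {"rx": 0,"ry": 0,"rz": 0,"x": 0.5,"y": 0,"z": 0,"hand": 15}
    - {"rx": 0,"ry": 0,"rz": 0,"x": 0.5,"y": 0,"z": 0,"hand": 15}
    - {"rx": 0,"ry": 0,"rz": 0,"x": 0,"y": 0,"z": 0,"hand": 15}

```text
time_s: 15.48
eef_pos: [592.4, 62.3, 191.1]
ee_rot: [0.0, -0.707, -0.0, 0.707]
force: [-1.6, 1.3, -4.5]
grip_width: 0.309
```

Call:
jog_arm:
  increments:
    - {"rx": 0,"ry": 0,"rz": 0,"x": 0.5,"y": 0,"z": 0,"hand": 15}
    - {"rx": 0,"ry": 0,"rz": 0,"x": 0.5,"y": 0,"z": 0,"hand": 15}
    - {"rx": 0,"ry": 0,"rz": 0,"x": 0,"y": 0,"z": 0,"hand": 15}

```text
time_s: 15.85
eef_pos: [592.6, 62.2, 190.6]
ee_rot: [-0.0, 0.707, 0.0, -0.707]
force: [-2.4, 1.8, -2.9]
grip_width: 0.309
```

Call:
jog_arm:
  increments:
    - {"rx": 0,"ry": 0,"rz": 0,"x": 0.5,"y": 0,"z": 0,"hand": 15}
    - {"rx": 0,"ry": 0,"rz": 0,"x": 0,"y": 0,"z": 0,"hand": 15}

```text
time_s: 16.1
eef_pos: [592.7, 62.2, 190.1]
ee_rot: [-0.0, 0.707, 0.0, -0.707]
force: [-2.1, 1.3, -2.5]
grip_width: 0.309
```

Call:
jog_arm:
  increments:
    - {"rx": 0,"ry": 0,"rz": 0,"x": 0.5,"y": 0,"z": 0,"hand": 15}
    - {"rx": 0,"ry": 0,"rz": 0,"x": 0,"y": 0,"z": 0,"hand": 15}

```text
time_s: 16.35
eef_pos: [592.7, 62.2, 189.7]
ee_rot: [0.0, 0.707, -0.0, -0.707]
force: [-1.3, 1.3, -1.1]
grip_width: 0.311
```

Call:
jog_arm:
  increments:
    - {"rx": 0,"ry": 0,"rz": 0,"x": 0.5,"y": 0,"z": 0,"hand": 15}
    - {"rx": 0,"ry": 0,"rz": 0,"x": 0,"y": 0,"z": 0,"hand": 15}

```text
time_s: 16.6
eef_pos: [592.7, 62.2, 189.2]
ee_rot: [0.0, 0.707, -0.0, -0.707]
force: [-2.0, 0.9, 0.1]
grip_width: 0.306
```

Call:
jog_arm:
  increments:
    - {"rx": 0,"ry": 0,"rz": 0,"x": 0.5,"y": 0,"z": 0,"hand": 15}
    - {"rx": 0,"ry": 0,"rz": 0,"x": 0,"y": 0,"z": 0,"hand": 15}

```text
time_s: 16.85
eef_pos: [592.9, 62.2, 189.2]
ee_rot: [0.0, 0.708, -0.0, -0.707]
force: [-3.6, 0.2, 4.7]
grip_width: 0.312
```

```bash
python3 -c "
from h import *
im=feel(4)
a=cv2.resize(im[165:225,220:300,::-1],None,fx=10,fy=10,interpolation=cv2.INTER_CUBIC);cv2.imwrite('pics/p3.png',a)"
```

```text
t 17.0 F [-2.75  0.85  5.51] T mNm [221.7 499.5  -9.4] +- [21.6 14.1 37.9] P [592.86  62.2  189.14] g 0.31 q [ 0.      0.7075 -0.     -0.7067]
```

View pics/p3.png

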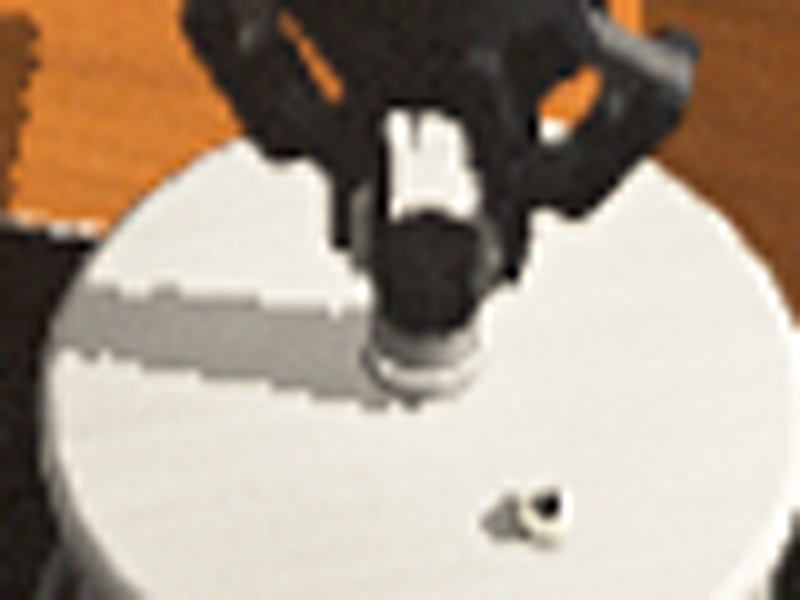

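Call:
jog_arm:
  increments:
    - {"rx": 0,"ry": 0,"rz": 0,"x": 0.3,"y": 0,"z": 0.3,"hand": 15}
    - {"rx": 0,"ry": 0,"rz": 0,"x": 0,"y": 0,"z": 0,"hand": 15}
    - {"rx": 0,"ry": 0,"rz": 0,"x": 0,"y": 0,"z": 0,"hand": 15}

```text
time_s: 17.42
eef_pos: [592.8, 62.2, 189.1]
ee_rot: [0.0, 0.708, -0.0, -0.706]
force: [-2.2, 1.8, 6.4]
grip_width: 0.31
```

Call:
jog_arm:
  increments:
    - {"rx": 0,"ry": 0,"rz": 0,"x": 0,"y": 0,"z": 0,"hand": 45}
    - {"rx": 0,"ry": 0,"rz": 0,"x": 0,"y": 0,"z": 0,"hand": 50}
    - {"rx": 0,"ry": 0,"rz": 0,"x": 0,"y": 0,"z": 0,"hand": 50}
    - {"rx": 0,"ry": 0,"rz": 0,"x": 0,"y": 0,"z": 0,"hand": 50}

```text
time_s: 17.92
eef_pos: [592.4, 62.2, 188.1]
ee_rot: [-0.0, -0.707, 0.0, 0.707]
force: [0.5, -0.2, -0.2]
grip_width: 0.585
```

```bash
python3 -c "
from h import *
im=feel(3)
a=cv2.resize(im[165:225,220:300,::-1],None,fx=10,fy=10,interpolation=cv2.INTER_CUBIC);cv2.imwrite('pics/p4.png',a)"
```

```text
t 18.02 F [-0.02  0.14 -0.27] T mNm [-10.9  -2.1  -9.3] +- [56.3 13.1 23.6] P [592.38  62.19 188.17] g 0.588 q [ 0.      0.7071 -0.     -0.7071]
```

View pics/p4.png

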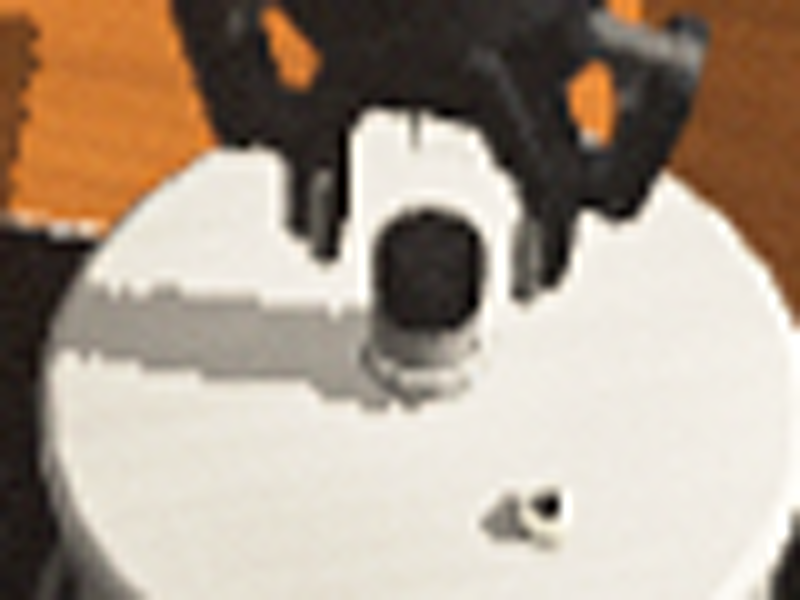

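Call:
jog_arm:
  increments:
    - {"rx": 0,"ry": 0,"rz": 0,"x": -10,"y": 0,"z": 0,"hand": 55}
    - {"rx": 0,"ry": 0,"rz": 0,"x": -20,"y": 0,"z": 0,"hand": 55}
    - {"rx": 0,"ry": 0,"rz": 0,"x": -40,"y": 0,"z": 0,"hand": 55}
    - {"rx": 0,"ry": 0,"rz": 0,"x": -40,"y": 0,"z": 0,"hand": 55}
    - {"rx": 0,"ry": 0,"rz": 0,"x": 0,"y": 0,"z": 30,"hand": 55}

```text
time_s: 18.7
eef_pos: [563.8, 61.9, 301.7]
ee_rot: [0.0, 0.709, -0.0, -0.705]
force: [-0.2, -0.2, -1.2]
grip_width: 0.645
```

Call:
jog_arm:
  increments:
    - {"rx": 0,"ry": 0,"rz": 0,"x": 0,"y": 0,"z": 50,"hand": 55}
    - {"rx": 0,"ry": 0,"rz": 0,"x": 0,"y": 0,"z": 50,"hand": 55}
    - {"rx": 0,"ry": 0,"rz": 0,"x": 0,"y": 0,"z": 50,"hand": 55}
    - {"rx": 0,"ry": 0,"rz": 0,"x": 0,"y": 0,"z": 0,"hand": 55}
    - {"rx": 0,"ry": 0,"rz": 0,"x": 0,"y": 0,"z": 0,"hand": 55}

```text
time_s: 19.32
eef_pos: [413.0, 62.1, 299.0]
ee_rot: [0.0, 0.708, -0.0, -0.707]
force: [0.2, 0.4, -0.4]
grip_width: 0.639
```

```bash
python3 -c "
from h import *
im=feel(2);t=capture('top')
a=cv2.resize(im[165:225,220:300,::-1],None,fx=10,fy=10,interpolation=cv2.INTER_CUBIC);cv2.imwrite('pics/p5.png',a)
b=cv2.resize(t[110:230,160:320,::-1],None,fx=5,fy=5,interpolation=cv2.INTER_CUBIC);cv2.imwrite('pics/p5t.png',b)
f=lambda X:(((proj('scene',X)-[220,165])+.5)*10-.5).round(1)
def ell(c,r):
  a=np.linspace(0,2*np.pi,73);P=np.array([f([c[0]+r*np.cos(q),c[1]+r*np.sin(q),c[2]]) for q in a]);return P.min(0),P.max(0)
for z in(183,191.5):print(z,'top',ell([592,61.3,z+50],15),'under',ell([592,61.3,z],18.5))
"
```

```text
t 19.38 F [ 0.06 -0.04  0.06] T mNm [ 26.9  16.4 -18.5] +- [37.9 21.2 11.7] P [413.09  62.11 298.78] g 0.644 q [-0.000e+00  7.074e-01 -1.000e-04 -7.069e-01]
183 top (array([375.7, 194.6]), array([486.1, 280.5])) under (array([361.2, 296.8]), array([492.1, 401.2]))
191.5 top (array([376.1, 174.7]), array([487.2, 260.8])) under (array([361.4, 278.4]), array([493.2, 383. ]))
```

View pics/p5.png

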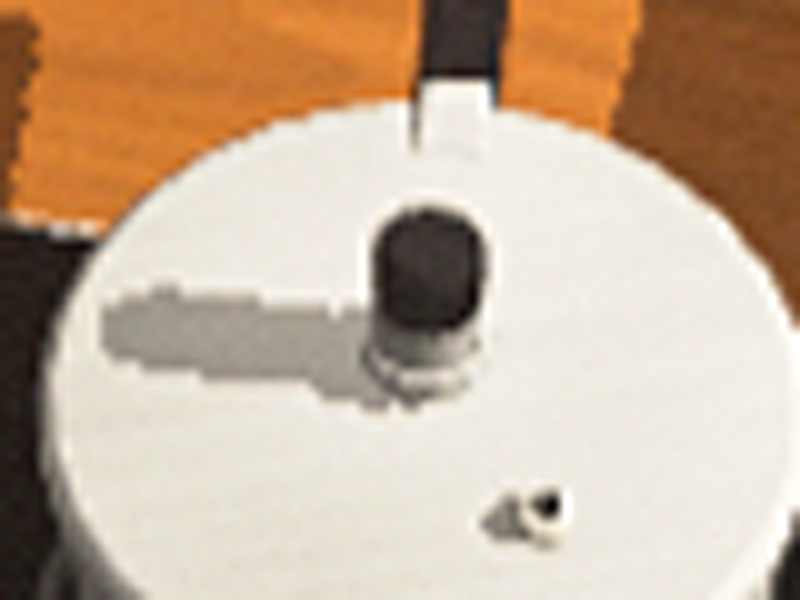

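View pics/p5t.png

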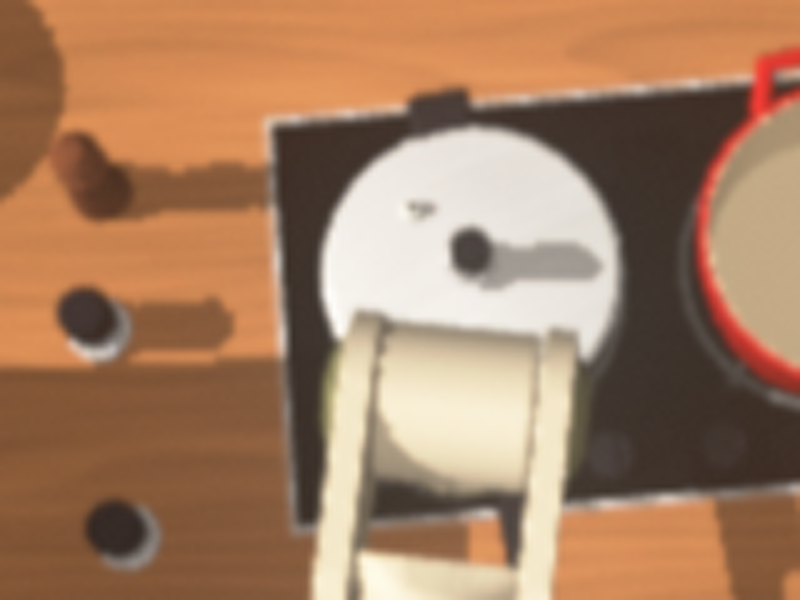

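```bash
python3 -c "
from rig import finish_job
print(finish_job())"
```

```text
the job is handed in; nothing more can be done
None
```

The pressure weight is on the vent pipe, past its catch and fully home, and I handed the job in at about 19.4 s with the arm clear. I took the smallest of the three weights, the middle one. I placed it over the pipe by camera, and the bore dropped on under light contact after a small nudge sideways.

**Press:** The readings I took showed about 5 to 6 N at the catch. The force then fell off and turned into a downward pull, and the weight met a hard stop at about 6 N. The highest force I read was 6.4 N, well under the 40 N limit.

**Last checks:**
- **Depth:** the tool travelled about 26 mm from first touching the pipe's tip to the stop, which matches the bore's depth.
- **After release:** the weight stands upright in the middle of the lid. Its underside appears in the picture within 2 crop pixels (about 0.5 mm) of where it should be when home. Its top appears about 10 crop pixels lower than expected, though a weight still held up by the catch would have looked higher.
- **Other things:** I did not touch the bystanders. The last top view shows the pepper mill and both larger weights in place. The jar and the spoon were outside that crop.

**Disagreements:**
- **Finger height:** in the scene camera the fingers looked about 20–25 mm higher than the TCP description implies. I could not explain it and went by feel and by where the weight stood in the picture.
- **Grip opening:** it read about 27 mm on the 30 mm body, but the grip held throughout.
- **Triangulation:** the two camera rays for the weight missed each other by about 3 mm.

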